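Clip the electrode holder onto its stand

ROBOT

A 7-joint arm with a two-finger parallel gripper is mounted at the origin on the work surface. World frame = base frame: x ahead of the robot, y to its left, z up, the work surface at z = 0. Lengths are in m, angles in rad, forces in N, time in s.
With the tool pointing down it reaches from about 0.4 to 0.925 m from the base axis. Payload 5.6 kg.
Tool frame: the origin (TCP) lies between the finger pads; the fingertips stand 22 mm ahead of it and the grasp point (between the pads) lies 3 mm ahead of it; z points along the fingers, y is the line along which they close (so a half turn about z gives the same grasp; the last joint's range is limited). The gripper opens to 85 mm and grips with 20 to 120 N. Pads are 22 mm wide; open, the fingers measure 114 mm over their backs; the gripper's body (76 mm by 85 mm) begins 54 mm behind the grasp point. The pads swing forward as they close: fully open they stand 13 mm farther back than shut.
Start: joints at [-1.177, 0.468, -0.012, 1.603, 0.006, 1.071, -0.056], TCP at [0.275, 0.589, 0.253] pointing down, gripper open.
Joint ranges: [-2.53, 2.53], [-0.31, 2.02], [-1.57, 1.55], [0.28, 2.44], [-1.29, 4.43], [0.15, 1.84], [-2.92, 2.92]. Speed limits (rad/s): [2.57, 2.57, 3.14, 3.14, 3.14, 3.14, 3.14].

INTERFACE

Orientations are given as [roll, pitch, yaw] about the fixed x, y, z axes, in that order (R = Rz(yaw) Ry(pitch) Rx(roll)).
In Python, from rig import env gives the robot as it stands.
- The arm moves only by the tool send_rows, never from a script. Its argument "series" is one flat list of numbers, 6 for each row, row after row: the shift along the tool's x, y, z in units of 250 mm (1.0 is 250 mm), then the turn, a rotation vector about the tool's x, y, z in units of 2 pi rad (1.0 is 2 pi rad). A call has 1 to 5 rows; each row is the pose to reach, as a shift and turn from the pose commanded when the call began, along the tool's axes at that moment, turning the shorter way round; what a row does not reach only later rows make up. A row lasts 1/10 s, in which the tool goes at most 50 mm and 8.59 degrees, less where a joint would pass 70% of its speed; a pose out of reach is approached as far as the arm can. A call with a number of a shift or a turn outside -1 to 1 is refused whole. A call with a gripper value outside its range is refused whole. "gripper" is the opening, from 0 (shut) to 1 (fully open), set as the call begins (left out, the last holds). The fingers move at their own pace and stop on an object; "grip_force" is the grip in N (left out, the last holds). Time passes only in rows, so rows that repeat a pose let the fingers close. It gives the time, the measured TCP pose, the force, the opening and the grip force at its end, in the units of the state.
- env.get_obs(): the state, without advancing time (a new reading comes with each control period).
- env.grab_frame(name): name is "side" or "top" or "wrist"; returns a dict with "image" (384x512x3 uint8, blue, green, red), "intrinsics" (3x3 intrinsics, pixels), "world_from_camera" (4x4, takes a point from camera to world coordinates). Camera axes: x right, y up, looking along -z (the intrinsics and any distortion apply to the point x, -y, -z); pixel columns grow to the right and rows downward; lengths in m; the calibration is good to about 2 mm. A picture is of the moment at which its call begins. There is no depth.
- env.hand_in(): hands the job in; it is judged then, once.
The state is a dict: "t": time; "joint_pos": joint angles; "qd": joint speeds; "joint_efforts": joint torques, N m; "eef_pos": TCP position; "tcp_rot": TCP orientation; "wrist_force": force on the tool from outside, world axes, zero at the start; "torque": the same for the moment, N m; "opening": opening from 0.0 (shut) to 1.0 (fully open); "grip_force": force on a finger pad.
Only numpy, scipy, OpenCV 4.12 (cv2) and the standard library are available. Lean on these libraries where they do the work, as an engineer would, in place of code of your own. Each camera call takes 0.05 s, during which the arm holds its last target. There are 200 camera calls.

TASK

Push the raised electrode holder down its pin until it sits fully home on the stand, then take the orange retaining clip from the parts tray and press it sideways into the groove of the pin, just above the holder, until it snaps fully home, lying flat. Work gently, with no more than about 30 N on the stand, leave the other things where they are, and let go of the clip at the end.

Things in the scene. Friction and masses are not known exactly. Their poses are not given: they have to be found in the camera images.
- stand: fixed lilac-white foot of the electrode stand: disc 128 mm across, 18 mm thick, with a sleeve 64 mm across, 50 mm tall; origin on the axis, on the bench; z up, x along the holder's beam, away from the pin. A 56 mm metal post clamped by hand in the sleeve carries the steel pin: post, pin and holder stand up to 6 mm higher or lower and up to 2 mm aside of nominal, which no reading shows.
- groove (a point): nominal place of the pin's groove, fixed to the foot: on the axis, 94.5 mm up, at the top face of the holder when home. The true groove lies up to 6 mm above or below and 2 mm aside along x and y: find it by touch or sight. It is 16 mm across and, with the holder home, open for 7.5 mm above the holder's top face; over it is the pin's plain 22 mm head, 9 mm tall, its top end. Axes as the stand's.
- holder (a joint): height of the lilac-white electrode holder above its home on the post, m: 0 is home, where it meets a hard stop; grows upwards. It starts 12 to 28 mm up, where its hub covers the groove. Slides with about 6 N friction, weighs 300 g, stays where left, does not turn. Hub 68 mm across, 20 mm thick, flat top, 25 mm bore; 32 mm wide beam, top 0.5 mm below the hub's, along stand x; press it there, e.g. 60 mm from the pin.
- clip: orange plastic spring clip, about 51 mm long, 28 mm wide, flat part 5.5 mm thick, 46 g. Origin at the centre of its ring, on the underside; z up; x points out of its open mouth. The back of the ring is a flat edge 8.7 mm behind the origin; the flat part ends 41 mm behind it. Lies flat, upright, in the tray.
- clip_center (a point): same point and axes as the clip's origin. Two sprung jaws run forward at y = +-12 mm and end in round noses of 5.5 mm diameter, centred 7 mm ahead of this point, 11 mm free gap between them, that spread to pass the 16 mm groove: pushing the clip along its +x takes roughly 5 to 15 N at the peak, then it snaps and meets a hard stop.
- clip_tab (a point): grip point of the clip's upright tab: tab 24 mm long (along clip x), 12 mm wide (along clip y), its top 36 mm above the clip's underside. This point is 29 mm behind the clip's origin and 26 mm above its underside.
- tray: fixed blue tray, 160 x 130 mm, rim 7 mm high, floor 3 mm above the bench, holding the clip, a brass nut and a washer; origin at the centre of its underside. It stands left or right of the stand.
- cap_tray: fixed white tray of the same size, holding two storage caps; on the other side of the stand
- nut: brass thumb nut 22 mm across, 15 mm tall, in the blue tray; bystander, leave it
- washer: steel washer 26 mm across, 5 mm thick, in the blue tray; bystander, leave it
- cap_a: white storage cap 20 mm across, 32 mm tall, upright in the white tray; bystander, leave it
- cap_b: grey storage cap 20 mm across, 32 mm tall, upright in the white tray; bystander, leave it
- buffer_a: white bottle with a red cap, 56 mm across, 125 mm tall, on the bench; bystander, leave it
- buffer_b: white bottle with a green cap, 56 mm across, 125 mm tall, on the bench; bystander, leave it
- beaker: glass beaker 66 mm across, 85 mm tall, on the bench; bystander, leave it
- beam_end (a point): point on the foot's axes below the beam's far end: the beam ends in a 44 mm wide block, 34 mm long, centred 125 mm from the pin along stand x, carrying a glass electrode that hangs 66 mm below it and has a black cap 30 mm tall on top. This point is on the bench under the block.
There are look-alikes about, which are no part of the job. What is shaped like the stand but purple is not meant. Of the things shaped like the clip, the orange one is meant.

How it is judged:
On the way, in this order (a step that is already met when the one before it is completed fails the run):
1. the holder is pushed fully home, the clip not yet in the groove (value of joint holder below 0.0015 m and horizontal distance between clip and groove above 0.02 m), for 0.2 s.
2. the clip is snapped into the groove (horizontal distance between clip and groove below 0.0055 m and z of clip in the frame of groove between -0.009 and 0.009 m), for 0.2 s.
At the end, for the whole second after the job is handed in: Holder within 1.5 mm of home; the clip snapped round the pin in its groove: ring centre within 5.5 mm sideways and 9 mm in height of the nominal groove point (room for the pin's own offset), flat within 4.5 degrees, at rest and released (all of step 2 and value of joint holder below 0.0015 m and angle between clip's own z axis and vertical below 0.08 rad and linear speed of clip below 0.01 m/s and contact force between the fingers and clip below 0.1 N); the robot touches nothing.
It fails at once if the clip is forced against the stand or holder with more than 45 N (contact force between clip and stand above 45 N).
It fails at once if the robot presses on the stand or holder with more than 60 N (contact force between any of the fingers, the arm and stand above 60 N).
It fails at once if a bystander is moved by more than 25 mm (distance of any of nut, washer, cap_a, cap_b, buffer_a, buffer_b, beaker from where it was at the start of the episode above 0.025 m).
It also fails if it takes over 67 s, if anything falls off the work surface, if the arm or the gripper's body presses on something with over 40 N, if the wrist force passes 120 N, or if a joint passes its speed limit or range.

## Working session

There is one attempt and no reset: what is moved stays moved. The work goes in short steps, Python scripts to look and compute and a tool call to move; the robot and the scene stay as the last step left them, time stands still between calls to the robot, and variables do not carry over. Pictures are saved under pics/ and viewed, at most 10 in all, crops included, and the job is handed in when it is done.

Besides the shell and the picture viewer there is one more tool, called after "Request:" as name(argument=value, ...) on one line, values as JSON. send_rows: Moves the arm, as the interface text tells. Shifts and turns lie within -1 to 1; 1 stands for 250 mm of shift or 2 pi rad of turn. Its arguments: {"type":"object","properties":{"series":{"type":"array","items":{"type":"number","minimum":-1,"maximum":1}},"gripper":{"type":"number"},"grip_force":{"type":"number"}},"required":["series"]}

```bash
mkdir -p pics
cat > h.py <<'E'
import numpy as np, cv2
from rig import env
from scipy.spatial.transform import Rotation as R
def grab(n,save=None):
    f=env.grab_frame(n)
    if save: cv2.imwrite('pics/'+save,f['image'])
    return f
def ray(f,u,v):
    K=np.array(f['intrinsics']);T=np.array(f['world_from_camera'])
    p=np.linalg.inv(K)@[u,v,1]
    return T[:3,3],T[:3,:3]@[p[0],-p[1],-p[2]]
def onz(f,u,v,z):
    o,d=ray(f,u,v);return o+d*(z-o[2])/d[2]
def proj(f,P):
    K=np.array(f['intrinsics']);T=np.array(f['world_from_camera'])
    c=T[:3,:3].T@(np.array(P)-T[:3,3]);q=K@[c[0],-c[1],-c[2]];return q[:2]/q[2]
E
python3 - <<'E'
from h import *
a=grab('top','top0.png');b=grab('side','side0.png')
for f in(a,b):print(np.round(f['intrinsics'],1).tolist(),np.round(f['world_from_camera'],3).tolist())
o=env.get_obs();print(o)
cv2.imwrite('pics/both.png',cv2.resize(np.vstack([a['image'],b['image']]),None,fx=.78,fy=.78))
E
```

```text
[[348.0, 0.0, 261.9], [0.0, 348.0, 193.2], [0.0, 0.0, 1.0]] [[0.006, 0.994, -0.113, 0.448], [-1.0, 0.008, 0.017, 0.05], [0.018, 0.113, 0.993, 0.942], [0.0, 0.0, 0.0, 1.0]]
[[439.2, 0.0, 262.6], [0.0, 439.2, 193.2], [0.0, 0.0, 1.0]] [[-0.995, 0.075, -0.065, 0.471], [-0.098, -0.659, 0.746, 0.814], [0.013, 0.748, 0.663, 0.788], [0.0, 0.0, 0.0, 1.0]]
{'t': 0.1, 'joint_pos': array([-1.17700392,  0.4682737 , -0.01160303,  1.60354282,  0.0060114 ,
        1.07137651, -0.05630453]), 'qd': array([-0.00036175, -0.00223265,  0.0015653 , -0.00256533, -0.00045757,
        0.00147928,  0.00068761]), 'joint_efforts': array([ 1.16638406e-03, -5.33518660e+01,  2.15699704e-02, -2.51964498e+01,
        1.15011350e-02,  4.31005668e-03, -5.46552585e-06]), 'eef_pos': array([0.27483626, 0.58852506, 0.25243888]), 'tcp_rot': array([-3.14003139e+00,  1.23812169e-04,  2.70473707e+00]), 'wrist_force': array([-0.26451675,  0.30189171,  0.14302528]), 'torque': array([ 0.01652893, -0.01743107,  0.02779807]), 'grip_force': 0.0, 'opening': 1.0033205851943687}
```

View pics/top0.png

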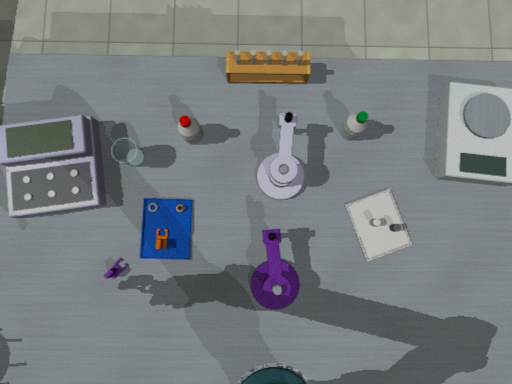

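View pics/side0.png

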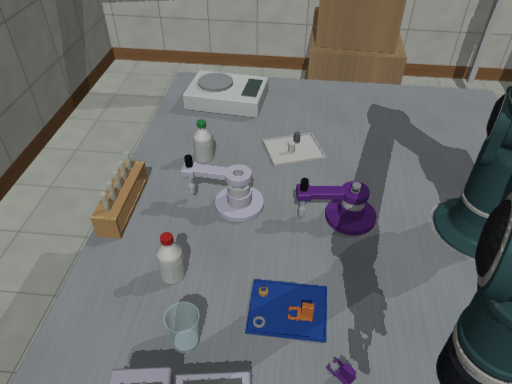

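The top view shows the lilac stand at about (281,177), with its beam pointing up the image (+x). The blue tray is at (167,228) and the orange clip at (161,240). The side view agrees: holder hub (239,173), clip (302,312).

Run:
```python
from h import *
a=cv2.imread('pics/top0.png');b=cv2.imread('pics/side0.png')
c=lambda i,x,y,w,h:cv2.resize(i[y:y+h,x:x+w],(400,300),interpolation=cv2.INTER_CUBIC)
cv2.imwrite('pics/z.png',np.vstack([np.hstack([c(a,136,195,64,48+20),c(a,230,100,120,110)]),np.hstack([c(b,240,270,96,72),c(b,170,140,112,84)])]))
f=grab('top')
hsv=cv2.cvtColor(a,cv2.COLOR_BGR2HSV)
m=cv2.inRange(hsv,(5,150,150),(18,255,255));m[:190]=0
n,l,s,ce=cv2.connectedComponentsWithStats(m)
for i in range(1,n):
  if s[i,4]>10: print('or',s[i],ce[i],onz(f,*ce[i],.008))
for p in [(281,177),(276,285)]: print(onz(f,*p,.018))
```

```text
or [156 229  11  19  76] [159.77631579 238.55263158] [0.43144517 0.30357949 0.008     ]
[ 0.59762986 -0.01717162  0.018     ]
[ 0.3137264  -0.00410222  0.018     ]
```

View pics/z.png

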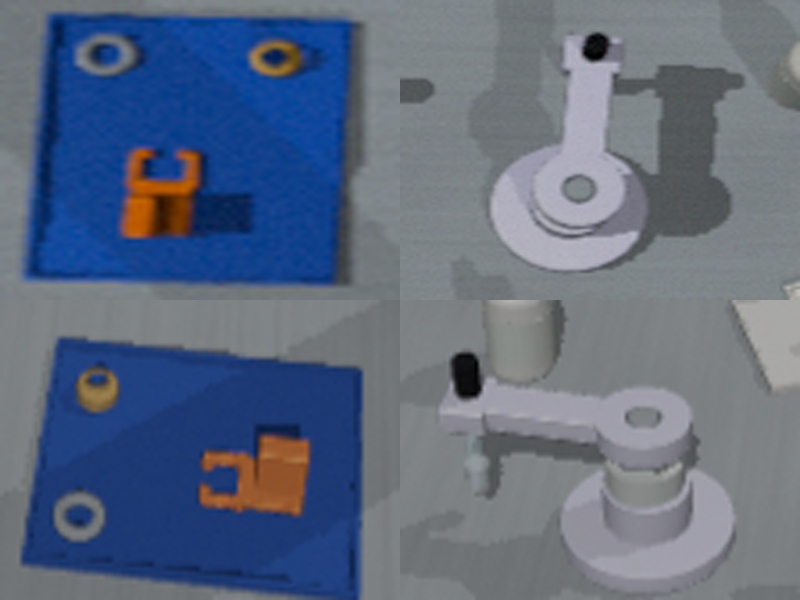

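The crops show the clip's noses pointing up the image (about +x world), at top-view (162,230), with the tab top near (158,244). The bore centre is at top (283.7,169) and side (238,173). The black cap top is at top (288.5,117) and side (188,156).

```bash
cat >> h.py <<'E'
def tri(fa,pa,fb,pb):
    o1,d1=ray(fa,*pa);o2,d2=ray(fb,*pb);d1=d1/np.linalg.norm(d1);d2=d2/np.linalg.norm(d2)
    s=np.linalg.lstsq(np.c_[d1,-d2],o2-o1,rcond=None)[0];p,q=o1+s[0]*d1,o2+s[1]*d2
    return (p+q)/2,np.linalg.norm(p-q)
def rel(p,yaw,roll=np.pi):
    "shift in tool axes/250mm and turn to reach world TCP p, tool down, yaw"
    o=env.get_obs();Rt=R.from_euler('xyz',o['tcp_rot'])
    s=Rt.inv().apply(np.array(p)-o['eef_pos'])/.25
    t=(Rt.inv()*R.from_euler('xyz',[roll,0,yaw])).as_rotvec()/(2*np.pi)
    return np.round(s,4),np.round(t,4)
E
python3 - <<'E'
from h import *
a=grab('top');b=grab('side')
print('bore',tri(a,(283.7,168.9),b,(238,173)))
print('cap',tri(a,(288.5,117.2),b,(188.2,156.2)))
print('disc',[onz(a,u,v,.018) for u,v in((257,177),(304.4,177),(280.7,198.3))])
print('noses',onz(a,157.4,230.1,.0085),onz(a,166.9,230.1,.0085),'tabtop',onz(a,158.4,244,.039))
w=grab('wrist');print(np.round(w['world_from_camera'],3))
print(rel([.40,.305,.2],np.pi))
E
```

```text
bore (array([ 0.60379861, -0.01720868,  0.10852652]), np.float64(0.0016436681566147481))
cap (array([ 0.72463645, -0.02603698,  0.14204204]), np.float64(0.0059565994001665405))
disc [array([0.59705985, 0.0473766 , 0.018     ]), array([ 0.59818698, -0.08026108,  0.018     ]), array([ 0.5400528 , -0.01635503,  0.018     ])]
noses [0.45366294 0.31058674 0.0085    ] [0.45381587 0.28549089 0.0085    ] tabtop [0.41816557 0.29811406 0.039     ]
[[ 0.424 -0.868 -0.258  0.21 ]
 [ 0.906  0.406  0.122  0.621]
 [-0.001 -0.285  0.958  0.374]
 [ 0.     0.     0.     1.   ]]
(array([-0.9335, -0.8167,  0.2123]), array([-0.0001, -0.    , -0.0695]))
```

Request:
send_rows(series=[-0.84,-0.54,0,0,0,-0.0695,-0.84,-0.54,0,0,0,-0.0695,-0.84,-0.54,0,0,0,-0.0695,-0.84,-0.54,0,0,0,-0.0695,-0.84,-0.54,0,0,0,-0.0695], gripper=0)

```text
t: 0.8
eef_pos: [0.4091, 0.3758, 0.2535]
tcp_rot: [3.141, 0.0, 3.141]
wrist_force: [0.9, 0.5, -0.4]
opening: 0.144
grip_force: 0.0
```

Run:
```python
from h import *
print(rel([.664,-.021,.2],np.pi))
```

```text
(array([-1.0198, -1.5873,  0.2137]), array([ 0.    ,  0.0001, -0.    ]))
```

Request:
send_rows(series=[-0.54,-0.84,0,0,0,0,-0.54,-0.84,0,0,0,0,-0.54,-0.84,0,0,0,0,-0.54,-0.84,0,0,0,0,-0.54,-0.84,0,0,0,0])

```text
t: 1.3
eef_pos: [0.544, 0.1659, 0.2536]
tcp_rot: [3.141, 0.001, 3.141]
wrist_force: [0.6, 0.4, 0.2]
opening: 0.001
grip_force: 0.0
```

Run:
```python
from h import *
print(rel([.664,-.021,.2],np.pi))
```

```text
(array([-0.48  , -0.7478,  0.2145]), array([ 0.0001,  0.0001, -0.    ]))
```

Request:
send_rows(series=[-0.48,-0.75,0,0,0,0,-0.48,-0.75,0,0,0,0,-0.48,-0.75,0.1,0,0,0,-0.48,-0.75,0.32,0,0,0,-0.48,-0.75,0.32,0,0,0])

```text
t: 1.8
eef_pos: [0.6639, -0.0207, 0.1744]
tcp_rot: [-3.142, 0.003, 3.141]
wrist_force: [0.7, 0.2, -0.6]
opening: 0.003
grip_force: 0.0
```

Run:
```python
from h import *
w=grab('wrist','w1.png');s=grab('side','s1.png')
cv2.imwrite('pics/w1b.png',np.vstack([w['image'],cv2.resize(s['image'][110:230,150:310],(512,384))])[:, :])
i=cv2.imread('pics/w1b.png');cv2.imwrite('pics/w1b.png',cv2.resize(i,None,fx=.78,fy=.78))
print(env.get_obs()['eef_pos'],np.round(w['intrinsics'],0).tolist())
```

```text
[ 0.66062613 -0.02568515  0.16808323] [[279.0, 0.0, 258.0], [0.0, 279.0, 192.0], [0.0, 0.0, 1.0]]
```

View pics/w1b.png

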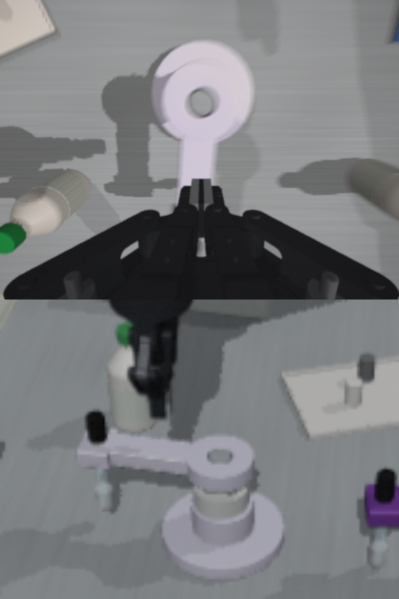

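The wrist view shows the shut fingertips over the beam at (202,180), with the pin at (203,102) in the scaled picture. That lines up, so I'll lower.

Request:
send_rows(series=[0,0,0.04,0,0,0,0,0,0.08,0,0,0,0,0,0.11,0,0,0,0,0,0.12,0,0,0,0,0,0.12,0,0,0])

```text
t: 2.4
eef_pos: [0.6623, -0.0179, 0.1446]
tcp_rot: [3.141, 0.0, -3.141]
wrist_force: [0.1, -0.0, 0.1]
opening: 0.003
grip_force: 0.0
```

Request:
send_rows(series=[0,0,0.01,0,0,0,0,0,0.02,0,0,0,0,0,0.03,0,0,0,0,0,0.04,0,0,0,0,0,0.05,0,0,0])

```text
t: 2.9
eef_pos: [0.6625, -0.0188, 0.1317]
tcp_rot: [3.142, 0.0, 3.141]
wrist_force: [0.0, -0.0, -0.3]
opening: -0.004
grip_force: 0.0
```

Request:
send_rows(series=[0,0,0.01,0,0,0,0,0,0.02,0,0,0,0,0,0.03,0,0,0,0,0,0.04,0,0,0,0,0,0.05,0,0,0])

```text
t: 3.4
eef_pos: [0.6627, -0.0188, 0.1194]
tcp_rot: [3.142, 0.001, 3.141]
wrist_force: [-0.4, -0.5, 3.2]
opening: 0.0
grip_force: 1.7
```

Request:
send_rows(series=[0,0,0.008,0,0,0,0,0,0.016,0,0,0,0,0,0.02,0,0,0,0,0,0.02,0,0,0])

```text
t: 3.8
eef_pos: [0.6626, -0.0188, 0.1144]
tcp_rot: [-3.142, 0.0, 3.141]
wrist_force: [0.7, 0.4, 3.0]
opening: 0.003
grip_force: 1.5
```

Request:
send_rows(series=[0,0,0.004,0,0,0,0,0,0.008,0,0,0,0,0,0.008,0,0,0])

```text
t: 4.1
eef_pos: [0.6634, -0.0188, 0.1138]
tcp_rot: [3.141, 0.002, 3.141]
wrist_force: [-0.3, -0.1, 9.4]
opening: -0.001
grip_force: 4.5
```

Request:
send_rows(series=[0,0,0.004,0,0,0,0,0,0.008,0,0,0,0,0,0.008,0,0,0])

```text
t: 4.4
eef_pos: [0.6642, -0.0188, 0.1132]
tcp_rot: [3.141, 0.004, 3.141]
wrist_force: [-1.0, -0.8, 15.0]
opening: -0.003
grip_force: 7.5
```

Request:
send_rows(series=[0,0,-0.1,0,0,0,0,0,-0.28,0,0,0,0,0,-0.46,0,0,0,0,0,-0.46,0,0,0,0,0,-0.46,0,0,0], gripper=1)

```text
t: 4.9
eef_pos: [0.6624, -0.0187, 0.2261]
tcp_rot: [3.141, 0.001, 3.141]
wrist_force: [0.0, -0.1, 0.1]
opening: 0.845
grip_force: 0.0
```

Run:
```python
from h import *
w=grab('wrist','w2.png');s=grab('side');t=grab('top')
import pickle;pickle.dump((w,s,t),open('p2.pkl','wb'))
pu=proj(w,[.604,-.017,.1]);x,y=map(int,pu);ps=proj(s,[.604,-.017,.1]);xs,ys=map(int,ps)
print(x,y,xs,ys)
c=lambda im,x,y,w,h:cv2.resize(im[max(0,y-h):y+h,max(0,x-w):x+w],(500,375),interpolation=cv2.INTER_CUBIC)
cv2.imwrite('pics/z2.png',cv2.resize(np.hstack([c(w['image'],x,y,96,72),c(s['image'],xs,ys,64,48)]),(800,300)))
print(rel([.414,.298,.18],np.pi))
```

```text
258 126 238 175
(array([0.9881, 1.2665, 0.1769]), array([-0.    , -0.0006, -0.    ]))
```

View pics/z2.png

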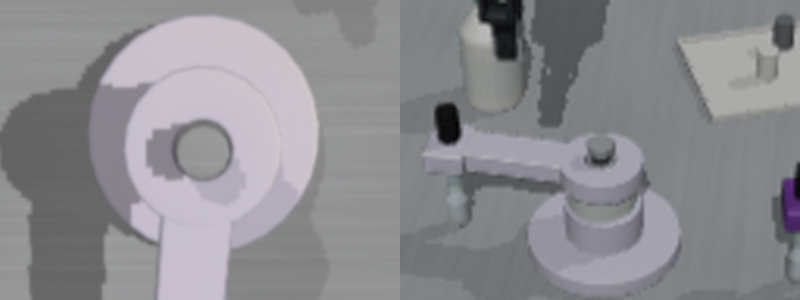

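The holder is home: the pin head stands clear above the hub, at wrist pixel (259.4,126.5) and side pixel (238,173).

Request:
send_rows(series=[0.6,0.77,0,0,0,0,0.6,0.77,0,0,0,0,0.6,0.77,0,0,0,0,0.6,0.77,0,0,0,0,0.6,0.77,0,0,0,0])

```text
t: 5.55
eef_pos: [0.5098, 0.1754, 0.2238]
tcp_rot: [-3.141, -0.003, -3.141]
wrist_force: [0.8, 1.2, -0.2]
opening: 0.999
grip_force: 0.0
```

Run:
```python
from h import *
import pickle;w,s,t=pickle.load(open('p2.pkl','rb'))
print('pin',onz(w,259.4,126.5,.109),tri(w,(259.4,126.5),s,(238,173)),'beam',onz(w,254.6,183.6,.092))
print(rel([.414,.298,.18],np.pi))
```

```text
pin [ 0.60383739 -0.0160996   0.109     ] (array([ 0.60411088, -0.01606882,  0.10961131]), np.float64(0.0006209743290920436)) beam [ 0.6574376  -0.02049357  0.092     ]
(array([0.3822, 0.4909, 0.176 ]), array([-0.0001, -0.0005,  0.0002]))
```

Request:
send_rows(series=[0.38,0.49,0.1,0,0,0,0.38,0.49,0.18,0,0,0,0.38,0.49,0.18,0,0,0,0.38,0.49,0.18,0,0,0,0.38,0.49,0.18,0,0,0])

```text
t: 6.05
eef_pos: [0.4151, 0.2972, 0.1785]
tcp_rot: [-3.139, -0.004, -3.137]
wrist_force: [1.2, 0.0, 0.4]
opening: 0.999
grip_force: 0.0
```

Run:
```python
from h import *
w=grab('wrist','w3.png');import pickle;pickle.dump(w,open('p3.pkl','wb'))
print(env.get_obs()['eef_pos'])
x,y=map(int,proj(w,[.43,.298,.01]));print(x,y)
im=w['image'];x0,y0=max(0,x-100),max(0,y-75)
cv2.imwrite('pics/z3.png',cv2.resize(im[y0:y0+150,x0:x0+200],(800,600),interpolation=cv2.INTER_CUBIC));print(x0,y0)
```

```text
[0.41709057 0.29581336 0.17934302]
257 193
157 118
```

View pics/z3.png

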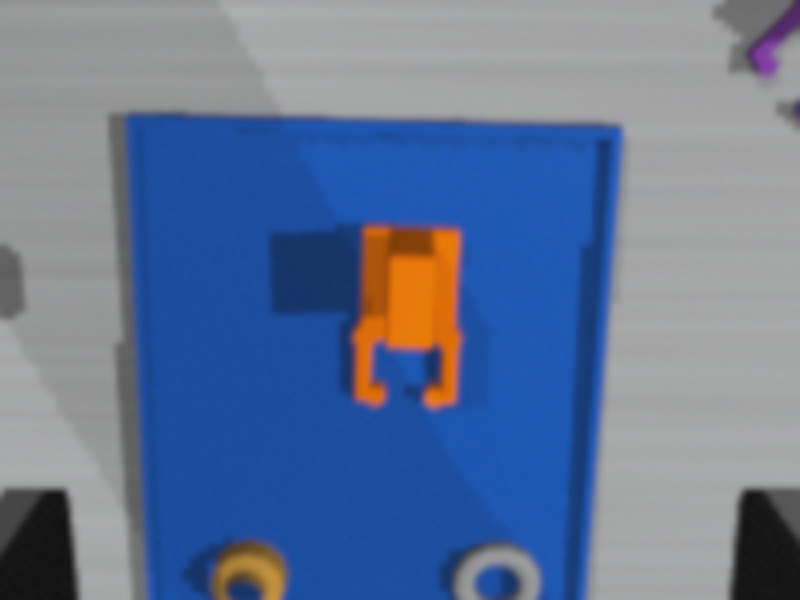

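The tab top centre is at wrist (259.9,193.4), the nose midpoint at (258.1,218) and the back edge midpoint at (259.9,175).

Run:
```python
from h import *
import pickle;w=pickle.load(open('p3.pkl','rb'))
print('tab',onz(w,259.9,193.4,.039),onz(w,157+387.5/4,118+348/4,.039),onz(w,157+390/4,118+255/4,.039))
n=onz(w,258.2,219.2,.0085);b=onz(w,259.9,175,.0085);print(n,b,np.degrees(np.arctan2(*(n-b)[1::-1])),'len',np.linalg.norm(n-b))
```

```text
tab [0.42085569 0.30022318 0.039     ] [0.43283238 0.2943411  0.039     ] [0.40916264 0.29495218 0.039     ]
[0.46008965 0.29872393 0.0085    ] [0.40941098 0.30033837 0.0085    ] -1.8246205831984676 len 0.050704374402245615
```

Request:
send_rows(series=[-0.02,0.012,0.1,0,0,0.005,-0.02,0.012,0.24,0,0,0.005,-0.02,0.012,0.36,0,0,0.005,-0.02,0.012,0.36,0,0,0.005,-0.02,0.012,0.36,0,0,0.005])

```text
t: 6.6
eef_pos: [0.4239, 0.2978, 0.0907]
tcp_rot: [-3.141, 0.0, 3.107]
wrist_force: [1.0, 0.2, 1.1]
opening: 1.001
grip_force: 0.0
```

Run:
```python
from h import *
print(env.get_obs()['eef_pos'],env.get_obs()['tcp_rot'],rel([.421,.300,.033],np.pi-.032))
```

```text
[0.42388819 0.29780739 0.0906614 ] [-3.14060216e+00  1.34047075e-04  3.10717088e+00] (array([0.0119, 0.0086, 0.2306]), array([-0.0002,  0.    , -0.0004]))
```

Request:
send_rows(series=[0.012,0.009,0.1,0,0,0,0.012,0.009,0.18,0,0,0,0.012,0.009,0.22,0,0,0,0.012,0.009,0.231,0,0,0,0.012,0.009,0.231,0,0,0])

```text
t: 7.1
eef_pos: [0.4205, 0.3017, 0.0335]
tcp_rot: [3.141, 0.001, 3.109]
wrist_force: [-0.2, 0.2, 0.2]
opening: 0.998
grip_force: 0.0
```

Request:
send_rows(series=[0,0,0,0,0,0,0,0,0,0,0,0])

```text
t: 7.3
eef_pos: [0.4202, 0.302, 0.0336]
tcp_rot: [3.14, 0.001, 3.11]
wrist_force: [0.1, -0.8, 0.4]
opening: 0.999
grip_force: 0.0
```

Request:
send_rows(series=[-0.003,-0.007,0,0,0,0,-0.003,-0.007,0,0,0,0,-0.003,-0.007,0,0,0,0,-0.003,-0.007,0,0,0,0,-0.003,-0.007,0,0,0,0], gripper=0, grip_force=60)

```text
t: 7.8
eef_pos: [0.4203, 0.2998, 0.0326]
tcp_rot: [-3.142, -0.0, 3.11]
wrist_force: [1.0, 0.6, -1.7]
opening: 0.141
grip_force: 0.0
```

Request:
send_rows(series=[0,0,0,0,0,0,0,0,0,0,0,0,0,0,0,0,0,0,0,0,0,0,0,0,0,0,0,0,0,0])

```text
t: 8.3
eef_pos: [0.4204, 0.3, 0.0328]
tcp_rot: [3.141, 0.0, 3.11]
wrist_force: [-0.5, 0.2, 1.6]
opening: 0.128
grip_force: 58.5
```

Request:
send_rows(series=[0,0,-0.1,0,0,0,0,0,-0.25,0,0,0,0,0,-0.4,0,0,0,-0.05,-0.1,-0.55,0,0,0,-0.12,-0.28,-0.6,0,0,0])

```text
t: 8.8
eef_pos: [0.4491, 0.2323, 0.1862]
tcp_rot: [3.137, 0.005, 3.117]
wrist_force: [1.4, -0.1, -0.7]
opening: 0.129
grip_force: 58.5
```

Request:
send_rows(series=[-0.07,-0.18,-0.06,0,0,0,-0.14,-0.36,-0.06,0,0,0,-0.21,-0.54,-0.06,0,0,0,-0.28,-0.72,-0.06,0,0,0,-0.35,-0.86,-0.06,0,0,0])

```text
t: 9.3
eef_pos: [0.5286, 0.008, 0.1975]
tcp_rot: [-3.141, -0.0, 3.108]
wrist_force: [0.9, 0.1, -0.1]
opening: 0.126
grip_force: 58.5
```

Run:
```python
from h import *
o=env.get_obs();print(o['eef_pos'],o['tcp_rot'],o['opening'],o['grip_force'],rel([.540,-.0141,.150],np.pi-.032))
```

```text
[0.52861684 0.00801533 0.19748637] [-3.14088704e+00 -4.98327682e-04  3.10776891e+00] 0.12648410770081023 58.513646721839905 (array([-0.0486, -0.0867,  0.19  ]), array([-0.0001, -0.0001, -0.0003]))
```

Request:
send_rows(series=[-0.04,-0.087,0.06,0,0,0,-0.045,-0.087,0.13,0,0,0,-0.045,-0.087,0.19,0,0,0,-0.045,-0.087,0.19,0,0,0,-0.045,-0.087,0.19,0,0,0])

```text
t: 9.8
eef_pos: [0.539, -0.0108, 0.15]
tcp_rot: [-3.141, -0.001, 3.11]
wrist_force: [-0.4, 0.1, 0.5]
opening: 0.13
grip_force: 58.5
```

Run:
```python
from h import *
import pickle
s=grab('side');t=grab('top');w=grab('wrist');pickle.dump((s,t,w),open('p4.pkl','wb'))
c=lambda im,x,y,w,h:cv2.resize(im[y-h:y+h,x-w:x+w],(400,300),interpolation=cv2.INTER_CUBIC)
tx,ty=map(int,proj(t,[.59,-.016,.11]));print(tx,ty,env.get_obs()['eef_pos'])
cv2.imwrite('pics/z4.png',np.hstack([c(s['image'],238,170,48,36),c(t['image'],tx,ty,40,30)]))
```

```text
283 174 [ 0.53979169 -0.01057188  0.15098546]
```

View pics/z4.png

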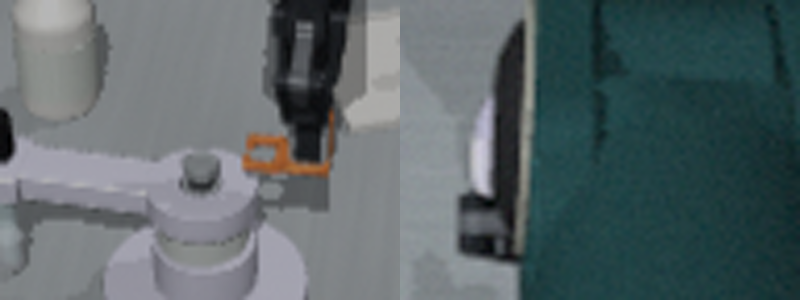

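The clip is held level behind the pin head: side-crop noses at (249,150), pin head at (202,165). The arm hides the top view. I'll lower and feel for the hub.

Request:
send_rows(series=[-0.01,-0.014,0.04,0,0,0,-0.02,-0.014,0.08,0,0,0,-0.02,-0.014,0.096,0,0,0,-0.02,-0.014,0.096,0,0,0,-0.02,-0.014,0.096,0,0,0])

```text
t: 10.45
eef_pos: [0.5441, -0.0145, 0.1259]
tcp_rot: [-3.142, -0.001, 3.11]
wrist_force: [-0.1, -0.7, -1.6]
opening: 0.131
grip_force: 58.5
```

Request:
send_rows(series=[0,0,0.003,0,0,0,0,0,0.006,0,0,0,0,0,0.009,0,0,0,0,0,0.009,0,0,0])

```text
t: 10.85
eef_pos: [0.5442, -0.0145, 0.1239]
tcp_rot: [3.142, 0.0, 3.11]
wrist_force: [-0.4, 0.3, -0.6]
opening: 0.128
grip_force: 58.5
```

Request:
send_rows(series=[0,0,0.002,0,0,0,0,0,0.003,0,0,0,0,0,0.003,0,0,0])

```text
t: 11.15
eef_pos: [0.5442, -0.0145, 0.1231]
tcp_rot: [3.142, -0.0, 3.11]
wrist_force: [0.5, -0.1, -0.7]
opening: 0.131
grip_force: 58.5
```

Request:
send_rows(series=[0,0,0.002,0,0,0,0,0,0.003,0,0,0,0,0,0.003,0,0,0])

```text
t: 11.45
eef_pos: [0.5444, -0.0145, 0.1227]
tcp_rot: [3.142, 0.001, 3.11]
wrist_force: [-1.4, 0.3, 3.0]
opening: 0.13
grip_force: 58.8
```

Request:
send_rows(series=[0,0,0.002,0,0,0,0,0,0.003,0,0,0,0,0,0.003,0,0,0])

```text
t: 11.75
eef_pos: [0.5447, -0.0145, 0.1225]
tcp_rot: [3.141, 0.001, 3.11]
wrist_force: [-2.9, 0.7, 7.5]
opening: 0.128
grip_force: 59.6
```

Request:
send_rows(series=[0,0,-0.009,0,0,0,0,0,-0.009,0,0,0,-0.016,0,-0.009,0,0,0,-0.032,0,-0.009,0,0,0,-0.032,0,-0.009,0,0,0])

```text
t: 12.25
eef_pos: [0.5529, -0.0148, 0.1237]
tcp_rot: [-3.142, 0.0, 3.11]
wrist_force: [-0.2, -0.2, -0.8]
opening: 0.132
grip_force: 58.6
```

Request:
send_rows(series=[-0.008,0,0,0,0,0,-0.016,0,0,0,0,0,-0.024,0,0,0,0,0,-0.024,0,0,0,0,0])

```text
t: 12.65
eef_pos: [0.5585, -0.0149, 0.1239]
tcp_rot: [-3.142, 0.0, 3.11]
wrist_force: [0.4, -0.6, -0.3]
opening: 0.126
grip_force: 58.6
```

Request:
send_rows(series=[-0.008,0,0,0,0,0,-0.016,0,0,0,0,0,-0.016,0,0,0,0,0])

```text
t: 12.95
eef_pos: [0.5619, -0.0156, 0.1237]
tcp_rot: [-3.141, -0.001, 3.109]
wrist_force: [-1.4, -0.7, -0.5]
opening: 0.129
grip_force: 58.4
```

Request:
send_rows(series=[-0.008,0,0,0,0,0,-0.016,0,0,0,0,0,-0.016,0,0,0,0,0])

```text
t: 13.25
eef_pos: [0.5647, -0.0155, 0.1232]
tcp_rot: [-3.141, -0.004, 3.11]
wrist_force: [-4.9, -1.4, -0.1]
opening: 0.126
grip_force: 58.5
```

Request:
send_rows(series=[-0.008,0,0,0,0,0,-0.016,0,0,0,0,0,-0.016,0,0,0,0,0])

```text
t: 13.55
eef_pos: [0.5698, -0.0156, 0.1235]
tcp_rot: [-3.141, -0.001, 3.11]
wrist_force: [-1.7, -0.8, -1.4]
opening: 0.127
grip_force: 58.4
```

Request:
send_rows(series=[-0.008,0,0,0,0,0,-0.008,0,0,0,0,0])

```text
t: 13.75
eef_pos: [0.5745, -0.0157, 0.1247]
tcp_rot: [-3.141, 0.005, 3.11]
wrist_force: [2.6, -1.4, -1.9]
opening: 0.132
grip_force: 58.4
```

Request:
send_rows(series=[-0.006,0,0,0,0,0,-0.012,0,0,0,0,0,-0.012,0,0,0,0,0])

```text
t: 14.05
eef_pos: [0.5757, -0.0152, 0.124]
tcp_rot: [3.141, 0.001, 3.11]
wrist_force: [1.2, -1.1, 0.1]
opening: 0.133
grip_force: 58.6
```

Request:
send_rows(series=[-0.006,0,0,0,0,0,-0.012,0,0,0,0,0,-0.012,0,0,0,0,0])

```text
t: 14.35
eef_pos: [0.5771, -0.0152, 0.1234]
tcp_rot: [3.141, -0.003, 3.11]
wrist_force: [-2.0, -1.1, 0.3]
opening: 0.127
grip_force: 58.7
```

Request:
send_rows(series=[-0.006,0,0,0,0,0,-0.012,0,0,0,0,0,-0.012,0,0,0,0,0])

```text
t: 14.65
eef_pos: [0.5785, -0.0153, 0.1233]
tcp_rot: [3.141, -0.007, 3.11]
wrist_force: [-8.7, 0.9, 4.3]
opening: 0.128
grip_force: 59.3
```

Request:
send_rows(series=[-0.006,0,0,0,0,0,-0.01,0,0,0,0,0,-0.01,0,0,0,0,0])

```text
t: 14.95
eef_pos: [0.5794, -0.0154, 0.1233]
tcp_rot: [3.141, -0.01, 3.11]
wrist_force: [-13.6, -0.2, 9.1]
opening: 0.129
grip_force: 60.0
```

Request:
send_rows(series=[0.006,0,0,0,0,0,0.014,0,-0.002,0,0,0,0.014,0,-0.002,0,0,0])

```text
t: 15.25
eef_pos: [0.5781, -0.0153, 0.1236]
tcp_rot: [3.141, -0.004, 3.11]
wrist_force: [-5.8, -0.5, -0.7]
opening: 0.128
grip_force: 58.6
```

Request:
send_rows(series=[0,0,0,0,0,0,0,0,0,0,0,0,0,0,0,0,0,0,0,0,0,0,0,0,0,0,0,0,0,0], gripper=0.6)

```text
t: 15.75
eef_pos: [0.5805, -0.0156, 0.1246]
tcp_rot: [3.142, 0.001, 3.11]
wrist_force: [0.1, 0.5, -0.5]
opening: 0.601
grip_force: 0.0
```

Request:
send_rows(series=[0,0,-0.06,0,0,0,0,0,-0.16,0,0,0,0,0,-0.3,0,0,0,0.2,0,-0.4,0,0,0,0.4,0,-0.5,0,0,0])

```text
t: 16.25
eef_pos: [0.4905, -0.0129, 0.246]
tcp_rot: [-3.142, 0.002, 3.11]
wrist_force: [0.0, -0.9, 0.3]
opening: 0.597
grip_force: 0.0
```

Request:
send_rows(series=[0.1,0.2,0,0,0,0,0.1,0.4,0,0,0,0,0.1,0.6,0,0,0,0,0.1,0.8,0,0,0,0,0.1,0.8,0,0,0,0])

```text
t: 16.75
eef_pos: [0.4714, 0.1949, 0.2456]
tcp_rot: [3.138, 0.002, 3.119]
wrist_force: [-0.1, -0.7, 0.2]
opening: 0.598
grip_force: 0.0
```

Run:
```python
from h import *
s=grab('side');t=grab('top')
c=lambda im,x,y,w,h:cv2.resize(im[y-h:y+h,x-w:x+w],(400,300),interpolation=cv2.INTER_CUBIC)
tx,ty=map(int,proj(t,[.59,-.016,.11]));print(tx,ty,env.get_obs()['eef_pos'],env.get_obs()['wrist_force'])
cv2.imwrite('pics/z5.png',np.hstack([c(s['image'],238,170,48,36),c(t['image'],tx,ty,40,30)]))
```

```text
283 174 [0.47196638 0.18956109 0.24496287] [ 0.0780911  -0.42026746  0.39389773]
```

View pics/z5.png

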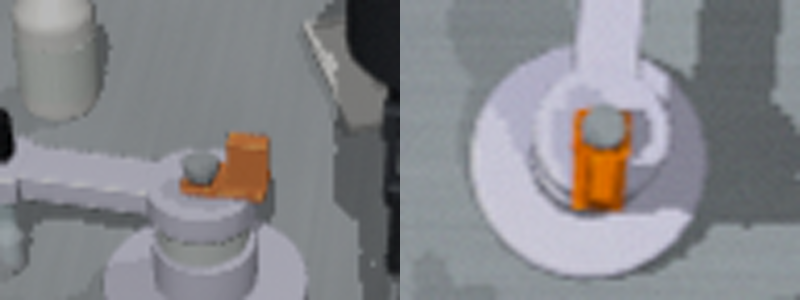

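Both views show the clip flat in the groove under the pin head, with its jaws round the pin: top-view crop (602,128), side crop (202,180). The gripper is clear.

```bash
python3 -c "
from rig import env
print(env.hand_in())"
```

```text
the job is handed in; nothing more can be done
None
```

The holder is pushed home and the orange clip is snapped flat into the pin's groove and released. I handed the job in at about 17 s; hand-in returned no verdict, but the final pictures and force readings (15 N at most) look right.

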